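Load the label dispenser and set its brake

ROBOT

A 6-joint arm with a two-finger parallel gripper is mounted at the origin on a cart in front of the work surface, level with it; the furniture and walls round the work are solid. World frame = base frame: x ahead of the robot, y to its left, z up, the work surface at z = 0. Lengths are in m, angles in degrees, forces in N, time in s.
With the tool pointing down it reaches from about 0.4 to 0.825 m from the base axis. Payload 7 kg.
Tool frame: the origin (TCP) lies between the finger pads; the fingertips stand 19 mm ahead of it and the grasp point (between the pads) is the TCP (r.finger_overhang is the distance from the TCP to the fingertips, in m); z points along the fingers, y is the direction in which the jaws open and shut (so a half turn about z gives the same grasp; the last joint's range is limited). The gripper opens to 88 mm and grips with 3 to 60 N. Pads are 19 mm wide; open, the fingers measure 130 mm over their backs; the gripper's body (78 mm by 193 mm) begins 47 mm behind the grasp point.
Start: joints at [-58.149, 20.546, 0.682, 0, -70.136, -16.507], TCP at [0.179, -0.651, 0.246] pointing down, gripper open.
Joint ranges: [-176.03, 176.03], [-82.01, 121.73], [-58.28, 71.71], [-173.87, 95.51], [-174.79, -0.11], [-173.66, 173.66]. Speed limits (degrees/s): [136.94, 136.94, 172.46, 180, 180, 180].

INTERFACE

Orientations are given as [roll, pitch, yaw] about the fixed x, y, z axes, in that order (R = Rz(yaw) Ry(pitch) Rx(roll)).
In Python, from plant import r, optics gives the robot as it stands. The module is installed in compiled form; this text tells all that it offers.
- The arm moves only by the tool step_arm, never from a script. Its argument "increments" is a list of rows, each an object of numbers: "tx", "ty", "tz": the shift along the world's x, y, z in mm; "ax", "ay", "az": the turn, a rotation vector about the world's x, y, z in degrees; "claw": the gripper command: -1 is shut, 1 is fully open, values between are in proportion. In form: [{"tx": .., "ty": .., "tz": .., "ax": .., "ay": .., "az": .., "claw": ..}, ...]. A call has 1 to 12 rows; each row shifts and turns the commanded pose from where the row before left it; what a row does not reach is not made up. A row lasts 1/10 s, in which the tool goes at most 50 mm and 8.59 degrees, less where a joint would pass 70% of its speed; a pose out of reach is approached as far as the arm can. A call with a gripper value outside its range is refused whole. The fingers move at their own pace and stop on an object; "newtons" is the grip in N (left out, the last holds). Time passes only in rows, so rows that do not move let the fingers close. It gives the time, the measured TCP pose, the force and the opening at its end, in the units of the state.
- r.get_state(): the state, without advancing time (a new reading comes with each control period).
- optics.capture(name): name is "side" or "top"; returns a dict with "image" (400x640x3 uint8, blue, green, red), "depth" (400x640 float32, m along the optical axis (not along the pixel's ray), 0 where there is no reading), "fx", "fy", "cx", "cy" (pixels), "R" (3x3) and "t" (3): a world point X has camera coordinates R X + t. Camera axes: x right, y down, z forward; pixel columns grow to the right and rows downward; lengths in m; the calibration is good to about 2 mm. A picture is of the moment at which its call begins.
- r.close_job(): hands the job in, once; it reports no verdict.
The state is a dict: "time_s": time; "joints": joint angles; "qd": joint speeds; "joint_torque": joint torques, N m; "tcp_pos": TCP position; "eef_rot": TCP orientation; "contact_force": force on the tool from outside, world axes, zero at the start; "moment": the same for the moment, N m; "gripper_width": finger opening in m.
Only numpy, scipy, OpenCV 4.12 (cv2) and the standard library are available. Lean on these libraries where they do the work, as an engineer would, in place of code of your own. Each camera call takes 0.05 s, during which the arm holds its last target. There are 200 camera calls.

TASK

Put the roll of labels onto the hub of the label dispenser, flat down on its platen, and let go of it. Then turn the black thumbscrew on the brake block clockwise until it seats, back it off a quarter turn, and finish still holding the thumbscrew there, gripped and still, without letting go. Leave the other things on the worktop where they are.

Things in the scene. Friction and masses are not known exactly. Their poses are not given: they have to be found in the camera images.
- label_roll: roll of white labels on a brown core, lying flat: 70 mm diameter, 36 mm high, 40 mm bore, 0.1 to 0.17 kg. Origin: centre of its underside; z up along the bore. It starts flat on the worktop.
- label_dispenser: label dispenser screwed to the worktop, turned up to 0.45 rad: blue plate 110 mm (its x) by 200 mm (its y), top at z = 12 mm. Origin: centre of its underside. On its +y half a black platen disc (60 mm diameter) with a grey upright hub; at y = -60 mm an aluminium brake block 46 x 44 mm, top at z = 52 mm, bearing the thumbscrew. Low steel tear-off edge (to z = 26 mm) at y = +94 mm.
- hub_foot (a point): point on the hub's axis at the platen's top, 18 mm above the worktop, at x = 0, y = +45 mm of the dispenser; a mounted roll's origin lies here. Hub 34 mm in diameter (3 mm play all round in the roll's bore), straight for 34 mm above this point, then a cone up to 46 mm, 20 mm wide at the tip. Gripping the roll across the dispenser's x keeps the fingers clear of the brake shoe.
- wing (a point): black wing of the thumbscrew: upright flat bar 44 mm long (its y), 9 mm thick (its x), 26 mm high, gripped across its thickness from above. This point: on the screw's upright axis at the wing's underside, 60 mm above the worktop, 8 mm above the brake block, at x = 0, y = -60 mm of the dispenser. It does not rise or sink as it turns. A red dot marks the top of its +y end.
- brake_screw (a joint): angle of the thumbscrew, rad. 0 = seated on a hard stop; grows as it is backed off, counter-clockwise from above (pi/2 is a quarter turn), to 3.2 at most. Starts 0.7 to 1.2 off the seat, turns stiffly (0.06 N m friction), stays where left. At 0 the wing lies along the dispenser's y (the axes of both agree), red dot towards the hub, in line with a red line on the block.
- shoe_face (a point): middle of the grey felt face of the brake shoe (30 mm wide, z = 27 to 47 mm), on a bar 16 mm wide that reaches from the brake block towards the hub (dispenser +y). It just touches the mounted roll's rim when the screw is seated and draws back 4 mm for each radian backed off.
- white_pot: bystander: white screw-lid pot with a blue band, 68 mm diameter, 90 mm high; origin at the centre of its underside. It and the roll may swap places.
- amber_bottle: bystander: brown bottle with a black cap, 48 mm diameter, 100 mm high; origin at the centre of its underside.
- tape_roll: bystander: roll of brown packing tape lying flat, 96 mm diameter, 48 mm high; origin at the centre of its underside. Not the roll to be loaded.
- blue_jar: bystander: small white jar with a blue lid, 50 mm diameter, 46 mm high; origin at the centre of its underside.

How it is judged (in metres and radians):
On the way, in this order (a step that is already met when the one before it is completed fails the run):
1. the roll sits on the hub, flat on the platen, let go (horizontal distance between label_roll and hub_foot below 0.006 m and z of label_roll in the frame of hub_foot between -0.004 and 0.004 m and angle between label_roll's own z axis and vertical below 0.06 rad and contact force between the fingers and label_roll below 0.3 N and linear speed of label_roll below 0.02 m/s), for 0.2 s.
2. the thumbscrew is seated, with the roll on the hub (value of joint brake_screw below 0.06 rad and horizontal distance between label_roll and hub_foot below 0.006 m and z of label_roll in the frame of hub_foot between -0.004 and 0.004 m and angle between label_roll's own z axis and vertical below 0.06 rad), for 0.1 s.
At the end, for the whole second after the job is handed in: The roll lies on the hub, within 6 mm of its axis, flat on the platen (4 mm, 0.06 rad), at rest, not held; the thumbscrew, seated before, stands a quarter turn off its seat (1.31 to 1.83 rad), still, the fingers gripping its wing (over 2 N, grasp point within 22 mm of the screw axis) (all of step 1 and value of joint brake_screw between 1.31 and 1.83 rad and velocity of joint brake_screw between -0.05 and 0.05 rad/s and contact force between the fingers and brake_screw above 2 N and horizontal distance between the grasp point and wing below 0.022 m); the arm keeps its last pose, push and grip.
It fails at once if a bystander (pot, bottle, tape or jar) is shifted by more than 30 mm (distance of any of white_pot, amber_bottle, tape_roll, blue_jar from where it was at the start of the episode above 0.03 m).
It also fails if it takes over 56 s, if anything falls off the work surface, if the arm or the gripper's body presses on something with over 40 N, if the wrist force passes 120 N, or if a joint passes its speed limit or range.

## Working session

There is one attempt and no reset: what is moved stays moved. The work goes in short steps, Python scripts to look and compute and a tool call to move; the robot and the scene stay as the last step left them, time stands still between calls to the robot, and variables do not carry over. Pictures are saved under pics/ and viewed, about 8 in all and at most 12, crops included, and the job is handed in when it is done.

Besides the shell and the picture viewer there is one more tool, called after "Emit:" as name(argument=value, ...), one argument or row to a line, values as JSON. step_arm: Moves the arm, as the interface text tells. Its arguments: {"type":"object","properties":{"increments":{"type":"array","items":{"type":"object","properties":{"tx":{"type":"number"},"ty":{"type":"number"},"tz":{"type":"number"},"ax":{"type":"number"},"ay":{"type":"number"},"az":{"type":"number"},"claw":{"type":"number"}}}},"newtons":{"type":"number"}},"required":["increments"]}

```bash
mkdir -p pics
cat > h.py <<'E'
import numpy as np, cv2
from plant import r, optics
def cap(n):
    c=optics.capture(n); c['R']=np.array(c['R']); c['t']=np.array(c['t']); return c
def cloud(c):
    d=c['depth']; v,u=np.indices(d.shape)
    P=np.stack([(u-c['cx'])/c['fx']*d,(v-c['cy'])/c['fy']*d,d],-1)
    W=(P-c['t'])@c['R']; W[d==0]=np.nan
    return W
E
python3 - <<'E'
from h import *
s=r.get_state(); print(s)
for n in ['top','side']:
    c=cap(n); cv2.imwrite(f'pics/{n}0.png',c['image']); np.savez(f'{n}0.npz',W=cloud(c),**c)
    print(n,c['fx'],c['cx'],c['cy'],c['R'].round(3).tolist(),(-c['R'].T@c['t']).round(3))
E
```

```text
{'time_s': 0.0, 'joints': array([-5.81482909e+01,  2.05925340e+01,  6.33142748e-01, -2.09449305e-02,
       -7.01342404e+01, -1.65052257e+01]), 'qd': array([ 0.0123213 , -0.02461521, -0.02328441,  0.00064203, -0.01402878,
       -0.04385275]), 'joint_torque': array([-2.29553414e-03, -5.82726073e+01,  2.93044996e+01,  6.99730843e+00,
        6.79521851e-03, -1.35986215e-04]), 'tcp_pos': array([ 0.17848481, -0.65050186,  0.24460286]), 'eef_rot': array([ 1.79904632e+02, -7.72570615e-03, -1.64660644e+02]), 'contact_force': array([-0.42400124,  0.10632212,  1.36342264]), 'moment': array([-0.02507621,  0.02264438,  0.07280762]), 'gripper_width': 0.08799117042862142}
top 374.6116973276466 325.9011441531069 194.335488603536 [[0.017, -1.0, -0.012], [-0.992, -0.015, -0.127], [0.127, 0.014, -0.992]] [0.417 0.078 1.144]
side 407.9163349866932 318.10834529460766 202.02240379380726 [[-0.879, -0.477, 0.012], [-0.232, 0.405, -0.884], [0.417, -0.78, -0.467]] [0.018 1.017 0.626]
```

View pics/top0.png

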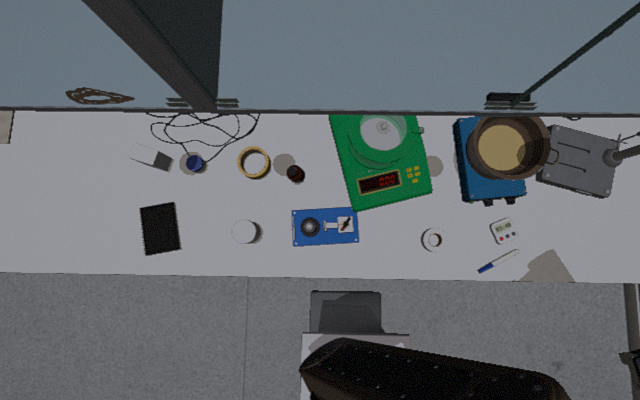

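View pics/side0.png

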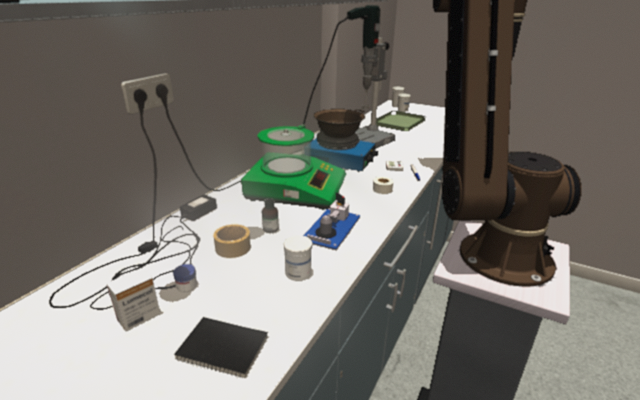

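The top view shows the label roll at (433,239), the dispenser at about (325,226) with its hub at (310,226), and the screw at (345,224). The pot is at (246,231), the bottle at (296,173) and the tape at (253,162).

Run:
```python
from h import *
z=np.load('top0.npz'); W=z['W']; im=z['image']
def reg(u0,u1,v0,v1,zl,zh):
    w=W[v0:v1,u0:u1].reshape(-1,3); return w[(w[:,2]>zl)&(w[:,2]<zh)]
p=reg(415,452,222,258,.028,.045)[:,:2]
p=p.astype(np.float32);print('roll',len(p),cv2.minEnclosingCircle(p),np.median(p,0),np.nanmedian(reg(415,452,222,258,.028,.045)[:,2]))
# table z
print('table',np.nanmedian(W[255:265,300:400,2]))
# blue plate
hsv=cv2.cvtColor(im,cv2.COLOR_BGR2HSV)
m=np.zeros(im.shape[:2],bool); m[200:252,285:365]=True
b=m&(hsv[...,0]>100)&(hsv[...,0]<125)&(hsv[...,1]>130)
print('plate z',np.nanmedian(W[b][:,2]))
q=W[b];q=q[np.abs(q[:,2]-.012)<.006][:,:2].astype(np.float32); R=cv2.minAreaRect(q);print('plate',R,len(q))
for nm,(u0,u1,v0,v1,a,c) in dict(hub=(295,330,205,245,.05,.075),block=(328,362,205,245,.045,.057),wing=(325,365,205,245,.075,.1)).items():
    p=reg(u0,u1,v0,v1,a,c)
    if len(p)>2: print(nm,len(p),np.median(p,0),cv2.minAreaRect(p[:,:2].astype(np.float32)))
cr=im[195:265,280:460]; cv2.imwrite('pics/crop1.png',cv2.resize(cr,None,fx=4.4,fy=4.4,interpolation=cv2.INTER_CUBIC))
for n,(u,v,r_) in dict(pot=(246,231,22),tape=(253,162,22),bot=(296,173,14),jar=(193,163,14)).items():
    p=reg(u-r_,u+r_,v-r_,v+r_,.02,.12); print(n,cv2.minEnclosingCircle(p[:,:2].astype(np.float32)),p[:,2].max())
```

```text
roll 351 ((0.42995357513427734, -0.22555117309093475), 0.0354243703186512) [ 0.42900142 -0.22453485] 0.03609158837607518
table 0.00014688868752116535
plate z 0.012245332634891878
plate ((0.4660488963127136, 0.09590347856283188), (0.10665252804756165, 0.1950453221797943), 4.4885406494140625) 1496
hub 105 [0.46232324 0.14107877 0.0596542 ] ((0.46947354078292847, 0.13121342658996582), (0.033088602125644684, 0.057877346873283386), 34.73303985595703)
block 233 [0.47604822 0.03084695 0.0520838 ] ((0.4818468689918518, 0.025770153850317), (0.060049790889024734, 0.11147050559520721), 40.39239501953125)
wing 50 [0.47004034 0.03816008 0.08555268] ((0.4701952040195465, 0.038088079541921616), (0.008642809465527534, 0.0429924912750721), 58.647796630859375)
pot ((0.443389356136322, 0.32431161403656006), 0.03429336100816727) 0.0952742058968138
tape ((0.654511570930481, 0.3174229860305786), 0.04896171763539314) 0.052508560210490086
bot ((0.6188693046569824, 0.1875472068786621), 0.025487275794148445) 0.10424932372683983
jar ((0.6467065215110779, 0.49382445216178894), 0.025675537064671516) 0.052056799135400324
```

View pics/crop1.png

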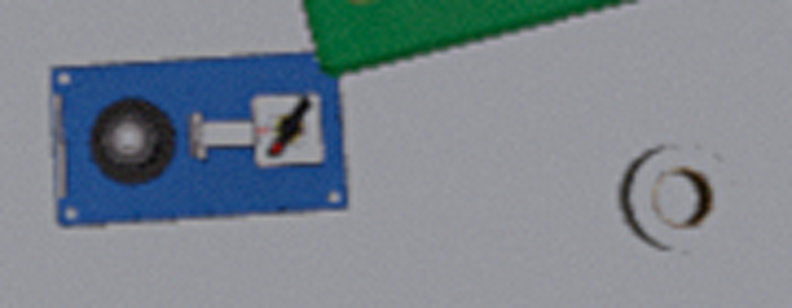

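The measurements agree with the given sizes. The roll is at (0.430,-0.2255) with its top at 36 mm. The plate is at 12 mm and turned 4.4°. The hub is at (0.4624,0.141), the wing at about (0.4703,0.037), and the screw is about 54° off its seat. I'll move above the roll with the jaws across the dispenser's x.

Emit:
step_arm(
  increments=[
    {"tx":20.9,"ty":35.4,"tz":-8,"az":6.6,"claw":1},
    {"tx":20.9,"ty":35.4,"tz":-8,"az":6.6,"claw":1},
    {"tx":20.9,"ty":35.4,"tz":-8,"az":6.6,"claw":1},
    {"tx":20.9,"ty":35.4,"tz":-8,"az":6.6,"claw":1},
    {"tx":20.9,"ty":35.4,"tz":-8,"az":6.6,"claw":1},
    {"tx":20.9,"ty":35.4,"tz":-8,"az":6.6,"claw":1},
    {"tx":20.9,"ty":35.4,"tz":-8,"az":6.6,"claw":1},
    {"tx":20.9,"ty":35.4,"tz":-8,"az":6.6,"claw":1},
    {"tx":20.9,"ty":35.4,"tz":-8,"az":6.6,"claw":1},
    {"tx":20.9,"ty":35.4,"tz":-8,"az":6.6,"claw":1},
    {"tx":20.9,"ty":35.4,"tz":-8,"az":6.6,"claw":1},
    {"tx":20.9,"ty":35.4,"tz":-8,"az":6.6,"claw":1},
  ],
  newtons=20,
)

```text
$.increments[0]: bad value
```

Run:
```python
from h import *
z=np.load('top0.npz'); W=z['W']
for d in [(.47,.037),(.462,.141)]:
    D=np.hypot(W[...,0]-d[0],W[...,1]-d[1])
    for a,b in [(.06,.09),(.09,.12),(.12,.15)]:
        k=(D>a)&(D<b)&(W[...,2]>.03); print(d,a,k.sum(),W[k][:,2].max() if k.any() else 0)
```

```text
(0.47, 0.037) 0.06 249 0.0695124542862115
(0.47, 0.037) 0.09 516 0.0800548392906821
(0.47, 0.037) 0.12 1016 0.6070062927242695
(0.462, 0.141) 0.06 82 0.08261951816539956
(0.462, 0.141) 0.09 167 0.09086533566524077
(0.462, 0.141) 0.12 188 0.09495505475824534
```

Emit:
step_arm(
  increments=[
    {"tx":20.9,"ty":35.4,"tz":-8,"ax":0,"ay":0,"az":6.6,"claw":1},
    {"tx":20.9,"ty":35.4,"tz":-8,"ax":0,"ay":0,"az":6.6,"claw":1},
  ],
  newtons=20,
)

```text
time_s: 0.3
tcp_pos: [0.2201, -0.5796, 0.2283]
eef_rot: [179.9, -0.0, -151.3]
contact_force: [1.6, 0.5, -0.2]
gripper_width: 0.0881
```

Emit:
step_arm(
  increments=[
    {"tx":20.9,"ty":35.4,"tz":-8,"ax":0,"ay":0,"az":6.6,"claw":1},
    {"tx":20.9,"ty":35.4,"tz":-8,"ax":0,"ay":0,"az":6.6,"claw":1},
    {"tx":20.9,"ty":35.4,"tz":-8,"ax":0,"ay":0,"az":6.6,"claw":1},
    {"tx":20.9,"ty":35.4,"tz":-8,"ax":0,"ay":0,"az":6.6,"claw":1},
    {"tx":20.9,"ty":35.4,"tz":-8,"ax":0,"ay":0,"az":6.6,"claw":1},
    {"tx":20.9,"ty":35.4,"tz":-8,"ax":0,"ay":0,"az":6.6,"claw":1},
    {"tx":20.9,"ty":35.4,"tz":-8,"ax":0,"ay":0,"az":6.6,"claw":1},
    {"tx":20.9,"ty":35.4,"tz":-8,"ax":0,"ay":0,"az":6.6,"claw":1},
    {"tx":20.9,"ty":35.4,"tz":-8,"ax":0,"ay":0,"az":6.6,"claw":1},
    {"tx":20.9,"ty":35.4,"tz":-8,"ax":0,"ay":0,"az":6.6,"claw":1},
    {"tx":0,"ty":0,"tz":0,"ax":0,"ay":0,"az":0,"claw":1},
    {"tx":0,"ty":0,"tz":0,"ax":0,"ay":0,"az":0,"claw":1},
  ],
)

```text
time_s: 1.5
tcp_pos: [0.4295, -0.2253, 0.1492]
eef_rot: [179.9, 0.0, -85.4]
contact_force: [-0.2, -0.4, 0.7]
gripper_width: 0.0878
```

Emit:
step_arm(
  increments=[
    {"tx":0,"ty":0,"tz":-25,"ax":0,"ay":0,"az":0,"claw":1},
    {"tx":0,"ty":0,"tz":-25,"ax":0,"ay":0,"az":0,"claw":1},
    {"tx":0,"ty":0,"tz":-25,"ax":0,"ay":0,"az":0,"claw":1},
    {"tx":0,"ty":0,"tz":-15,"ax":0,"ay":0,"az":0,"claw":1},
    {"tx":0,"ty":0,"tz":-15,"ax":0,"ay":0,"az":0,"claw":1},
    {"tx":0,"ty":0,"tz":-10,"ax":0,"ay":0,"az":0,"claw":1},
    {"tx":0,"ty":0,"tz":-8,"ax":0,"ay":0,"az":0,"claw":1},
    {"tx":0,"ty":0,"tz":0,"ax":0,"ay":0,"az":0,"claw":1},
  ],
)

```text
time_s: 2.3
tcp_pos: [0.4287, -0.2265, 0.0259]
eef_rot: [179.9, 0.0, -85.5]
contact_force: [-0.7, -0.6, 0.0]
gripper_width: 0.0876
```

Emit:
step_arm(
  increments=[
    {"tx":0,"ty":0,"tz":0,"ax":0,"ay":0,"az":0,"claw":-1},
    {"tx":0,"ty":0,"tz":0,"ax":0,"ay":0,"az":0,"claw":-1},
    {"tx":0,"ty":0,"tz":0,"ax":0,"ay":0,"az":0,"claw":-1},
    {"tx":0,"ty":0,"tz":0,"ax":0,"ay":0,"az":0,"claw":-1},
    {"tx":0,"ty":0,"tz":0,"ax":0,"ay":0,"az":0,"claw":-1},
    {"tx":0,"ty":0,"tz":0,"ax":0,"ay":0,"az":0,"claw":-1},
    {"tx":0,"ty":0,"tz":0,"ax":0,"ay":0,"az":0,"claw":-1},
    {"tx":0,"ty":0,"tz":0,"ax":0,"ay":0,"az":0,"claw":-1},
  ],
  newtons=20,
)

```text
time_s: 3.1
tcp_pos: [0.4298, -0.2262, 0.0271]
eef_rot: [-180.0, -0.0, -85.4]
contact_force: [-1.2, 0.3, 5.9]
gripper_width: 0.0692
```

Emit:
step_arm(
  increments=[
    {"tx":0,"ty":0,"tz":10,"ax":0,"ay":0,"az":0,"claw":-1},
    {"tx":0,"ty":0,"tz":20,"ax":0,"ay":0,"az":0,"claw":-1},
    {"tx":0,"ty":0,"tz":25,"ax":0,"ay":0,"az":0,"claw":-1},
    {"tx":0,"ty":0,"tz":25,"ax":0,"ay":0,"az":0,"claw":-1},
    {"tx":0,"ty":0,"tz":25,"ax":0,"ay":0,"az":0,"claw":-1},
    {"tx":0,"ty":0,"tz":15,"ax":0,"ay":0,"az":0,"claw":-1},
  ],
)

```text
time_s: 3.7
tcp_pos: [0.4298, -0.2262, 0.149]
eef_rot: [-179.9, -0.0, -85.4]
contact_force: [0.5, 0.0, -2.4]
gripper_width: 0.0691
```

Emit:
step_arm(
  increments=[
    {"tx":3.2,"ty":36.65,"tz":0,"ax":0,"ay":0,"az":0,"claw":-1},
    {"tx":3.2,"ty":36.65,"tz":0,"ax":0,"ay":0,"az":0,"claw":-1},
    {"tx":3.2,"ty":36.65,"tz":0,"ax":0,"ay":0,"az":0,"claw":-1},
    {"tx":3.2,"ty":36.65,"tz":0,"ax":0,"ay":0,"az":0,"claw":-1},
    {"tx":3.2,"ty":36.65,"tz":0,"ax":0,"ay":0,"az":0,"claw":-1},
    {"tx":3.2,"ty":36.65,"tz":0,"ax":0,"ay":0,"az":0,"claw":-1},
    {"tx":3.2,"ty":36.65,"tz":0,"ax":0,"ay":0,"az":0,"claw":-1},
    {"tx":3.2,"ty":36.65,"tz":0,"ax":0,"ay":0,"az":0,"claw":-1},
    {"tx":3.2,"ty":36.65,"tz":0,"ax":0,"ay":0,"az":0,"claw":-1},
    {"tx":3.2,"ty":36.65,"tz":0,"ax":0,"ay":0,"az":0,"claw":-1},
    {"tx":0,"ty":0,"tz":0,"ax":0,"ay":0,"az":0,"claw":-1},
    {"tx":0,"ty":0,"tz":0,"ax":0,"ay":0,"az":0,"claw":-1},
  ],
)

```text
time_s: 4.9
tcp_pos: [0.4609, 0.141, 0.1466]
eef_rot: [180.0, -0.0, -85.4]
contact_force: [0.1, -0.9, -1.4]
gripper_width: 0.0691
```

Run:
```python
from h import *
s=r.get_state(); print(s['tcp_pos'],s['gripper_width'],s['contact_force'])
c=cap('side'); W=cloud(c); np.savez('side1.npz',W=W,**c)
k=c['R']@np.array([.462,.141,.1])+c['t']; u=int(c['fx']*k[0]/k[2]+c['cx']); v=int(c['fy']*k[1]/k[2]+c['cy']); print(u,v)
cr=c['image'][max(0,v-70):v+70,max(0,u-90):u+90]; cv2.imwrite('pics/side1.png',cv2.resize(cr,None,fx=4,fy=4,interpolation=cv2.INTER_CUBIC))
```

```text
[0.46088021 0.14099534 0.14661289] 0.06908949849368577 [ 0.06188863 -0.88489626 -1.36506855]
325 204
```

View pics/side1.png

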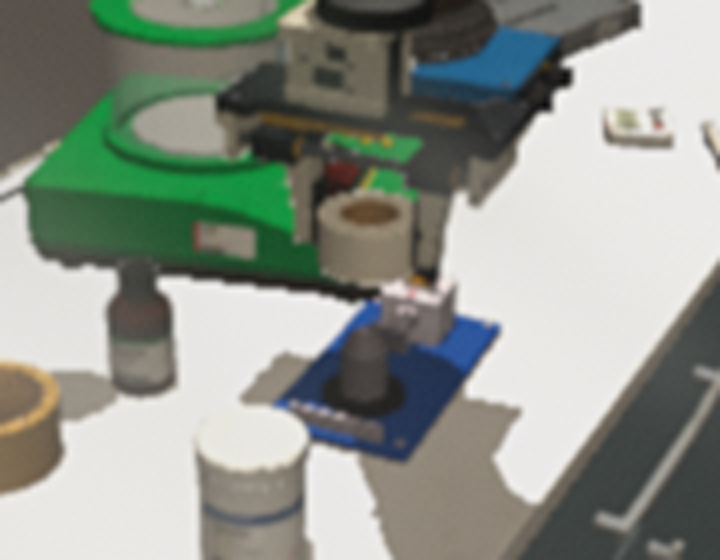

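The side view shows the roll held level at crop (365,235), above the hub at (365,365). Next I'll fit both cylinders in this same camera and take the offset between them.

```bash
cat >> h.py <<'E'
from scipy.optimize import least_squares
def circ(W,c0,R,zl,zh,tol=.006):
    x=np.array(c0,float)
    for _ in range(4):
        D=np.hypot(W[...,0]-x[0],W[...,1]-x[1])
        k=(abs(D-R)<tol)&(W[...,2]>zl)&(W[...,2]<zh); p=W[k]
        x=least_squares(lambda q:np.hypot(p[:,0]-q[0],p[:,1]-q[1])-R,x,loss='soft_l1',f_scale=.001).x
    return x,len(p),np.median(abs(np.hypot(p[:,0]-x[0],p[:,1]-x[1])-R))
E
python3 - <<'E'
from h import *
W=np.load('side1.npz')['W']
cam=np.array([.018,1.017]); 
for tol in (.006,.01):
  print('roll',circ(W,(.461,.141),.035,.126,.15,tol),'hub',circ(W,(.4624,.141),.017,.025,.048,tol))
k=(np.hypot(W[...,0]-.461,W[...,1]-.141)<.036)&(W[...,2]>.1)&(W[...,2]<.17)
print(np.percentile(W[k][:,2],[1,5,50,95,99]))
W0=np.load('side0.npz')['W']; print('hub0',circ(W0,(.4624,.141),.017,.025,.048),'roll0',circ(W0,(.43,-.2255),.035,.01,.03))
E
```

```text
roll (array([0.45893632, 0.14017076]), 221, np.float64(0.0011856401960624735)) hub (array([0.45960098, 0.14200161]), 89, np.float64(0.0007427376949631949))
roll (array([0.45916694, 0.14034258]), 243, np.float64(0.0013304466337876117)) hub (array([0.45960098, 0.14200161]), 89, np.float64(0.0007427377188295795))
[0.11772906 0.12152636 0.14867101 0.15503034 0.16582775]
hub0 (array([0.45942709, 0.14243421]), 90, np.float64(0.000727041054217871)) roll0 (array([ 0.42758268, -0.22676702]), 103, np.float64(0.0014809779276262133))
```

Emit:
step_arm(
  increments=[
    {"tx":1,"ty":1.5,"tz":-20,"ax":0,"ay":0,"az":0,"claw":-1},
    {"tx":0,"ty":0,"tz":-20,"ax":0,"ay":0,"az":0,"claw":-1},
    {"tx":0,"ty":0,"tz":-10,"ax":0,"ay":0,"az":0,"claw":-1},
    {"tx":0,"ty":0,"tz":-5,"ax":0,"ay":0,"az":0,"claw":-1},
    {"tx":0,"ty":0,"tz":-5,"ax":0,"ay":0,"az":0,"claw":-1},
    {"tx":0,"ty":0,"tz":-5,"ax":0,"ay":0,"az":0,"claw":-1},
    {"tx":0,"ty":0,"tz":-5,"ax":0,"ay":0,"az":0,"claw":-1},
    {"tx":0,"ty":0,"tz":-5,"ax":0,"ay":0,"az":0,"claw":-1},
    {"tx":0,"ty":0,"tz":0,"ax":0,"ay":0,"az":0,"claw":-1},
  ],
)

```text
time_s: 5.85
tcp_pos: [0.4621, 0.1417, 0.071]
eef_rot: [180.0, -0.0, -85.5]
contact_force: [0.2, -0.5, -2.1]
gripper_width: 0.0693
```

No contact so far, with the roll's bottom at about 44 mm, below the hub's tip. I'll lower it further.

Emit:
step_arm(
  increments=[
    {"tx":0,"ty":0,"tz":-5,"ax":0,"ay":0,"az":0,"claw":-1},
    {"tx":0,"ty":0,"tz":-5,"ax":0,"ay":0,"az":0,"claw":-1},
    {"tx":0,"ty":0,"tz":-5,"ax":0,"ay":0,"az":0,"claw":-1},
    {"tx":0,"ty":0,"tz":-4,"ax":0,"ay":0,"az":0,"claw":-1},
    {"tx":0,"ty":0,"tz":-3,"ax":0,"ay":0,"az":0,"claw":-1},
    {"tx":0,"ty":0,"tz":-2,"ax":0,"ay":0,"az":0,"claw":-1},
    {"tx":0,"ty":0,"tz":-1,"ax":0,"ay":0,"az":0,"claw":-1},
    {"tx":0,"ty":0,"tz":0,"ax":0,"ay":0,"az":0,"claw":-1},
  ],
)

```text
time_s: 6.65
tcp_pos: [0.4624, 0.1419, 0.0465]
eef_rot: [180.0, -0.0, -85.5]
contact_force: [0.6, 0.1, -1.8]
gripper_width: 0.0695
```

Emit:
step_arm(
  increments=[
    {"tx":0,"ty":0,"tz":-1,"ax":0,"ay":0,"az":0,"claw":-1},
    {"tx":0,"ty":0,"tz":-1,"ax":0,"ay":0,"az":0,"claw":-1},
    {"tx":0,"ty":0,"tz":0,"ax":0,"ay":0,"az":0,"claw":-1},
  ],
)

```text
time_s: 6.95
tcp_pos: [0.4625, 0.142, 0.0451]
eef_rot: [-180.0, 0.0, -85.4]
contact_force: [-3.1, 0.8, 5.8]
gripper_width: 0.0693
```

Contact with the platen: the vertical force went from -1.8 to +5.8 N at the expected height. I'll release and rise clear.

Emit:
step_arm(
  increments=[
    {"tx":0,"ty":0,"tz":0,"ax":0,"ay":0,"az":0,"claw":1},
    {"tx":0,"ty":0,"tz":0,"ax":0,"ay":0,"az":0,"claw":1},
    {"tx":0,"ty":0,"tz":0,"ax":0,"ay":0,"az":0,"claw":1},
    {"tx":0,"ty":0,"tz":0,"ax":0,"ay":0,"az":0,"claw":1},
    {"tx":0,"ty":0,"tz":0,"ax":0,"ay":0,"az":0,"claw":1},
    {"tx":0,"ty":0,"tz":0,"ax":0,"ay":0,"az":0,"claw":1},
    {"tx":0,"ty":0,"tz":10,"ax":0,"ay":0,"az":0,"claw":1},
    {"tx":0,"ty":0,"tz":20,"ax":0,"ay":0,"az":0,"claw":1},
    {"tx":0,"ty":0,"tz":25,"ax":0,"ay":0,"az":0,"claw":1},
    {"tx":0,"ty":0,"tz":25,"ax":0,"ay":0,"az":0,"claw":1},
    {"tx":0,"ty":0,"tz":25,"ax":0,"ay":0,"az":0,"claw":1},
  ],
)

```text
time_s: 8.05
tcp_pos: [0.4623, 0.1418, 0.1513]
eef_rot: [-180.0, 0.0, -85.5]
contact_force: [-0.2, 0.1, 0.1]
gripper_width: 0.0877
```

Run:
```python
from h import *
s=r.get_state(); print(s['tcp_pos'],s['eef_rot'],s['gripper_width'],s['joints'].round(1))
c=cap('side'); W=cloud(c); np.savez('side2.npz',W=W,**c)
print('roll',circ(W,(.4596,.142),.035,.026,.048))
D=np.hypot(W[...,0]-.461,W[...,1]-.142); k=(D<.034)&(D>.022)&(W[...,2]>.03)&(W[...,2]<.09); p=W[k]
A=np.c_[p[:,:2]-[.461,.142],np.ones(len(p))]; g=p[:,2]>.049
print('top plane',np.linalg.lstsq(A[g],p[g,2],rcond=None)[0],g.sum())
k=c['R']@np.array([.466,.096,.06])+c['t']; u=int(c['fx']*k[0]/k[2]+c['cx']); v=int(c['fy']*k[1]/k[2]+c['cy'])
cr=c['image'][v-60:v+60,u-80:u+80]; cv2.imwrite('pics/side2.png',cv2.resize(cr,None,fx=4,fy=4,interpolation=cv2.INTER_CUBIC))
```

```text
[0.46229281 0.14177218 0.15133674] [-1.79978135e+02  1.11166900e-02 -8.54532194e+01] 0.087717162801467 [ 40.4   7.5 -30.5   0.  -52.  -35.9]
roll (array([0.46051056, 0.14146578]), 172, np.float64(0.0007937431418575634))
top plane [-0.00321384 -0.00024653  0.05178427] 134
```

View pics/side2.png

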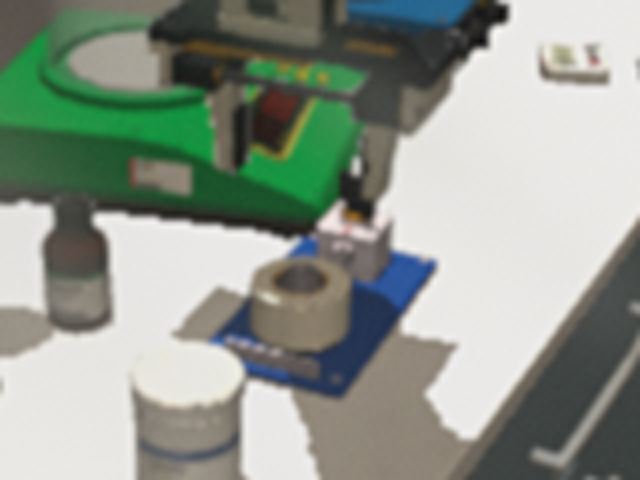

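The roll is on the hub: its fitted centre is within 1 mm, the slope is 0.003, and nothing is holding it. Next I'll go above the wing, turn to match its angle, and part-close the jaws to 30 mm.

Emit:
step_arm(
  increments=[
    {"tx":1,"ty":-13,"tz":0,"ax":0,"ay":0,"az":6.76,"claw":-0.32},
    {"tx":1,"ty":-13,"tz":0,"ax":0,"ay":0,"az":6.76,"claw":-0.32},
    {"tx":1,"ty":-13,"tz":0,"ax":0,"ay":0,"az":6.76,"claw":-0.32},
    {"tx":1,"ty":-13,"tz":0,"ax":0,"ay":0,"az":6.76,"claw":-0.32},
    {"tx":1,"ty":-13,"tz":0,"ax":0,"ay":0,"az":6.76,"claw":-0.32},
    {"tx":1,"ty":-13,"tz":0,"ax":0,"ay":0,"az":6.76,"claw":-0.32},
    {"tx":1,"ty":-13,"tz":0,"ax":0,"ay":0,"az":6.76,"claw":-0.32},
    {"tx":1,"ty":-13,"tz":0,"ax":0,"ay":0,"az":6.76,"claw":-0.32},
    {"tx":0,"ty":0,"tz":0,"ax":0,"ay":0,"az":0,"claw":-0.32},
    {"tx":0,"ty":0,"tz":0,"ax":0,"ay":0,"az":0,"claw":-0.32},
  ],
)

```text
time_s: 9.1
tcp_pos: [0.4705, 0.0378, 0.15]
eef_rot: [-180.0, -0.0, -31.6]
contact_force: [0.0, -0.4, -0.9]
gripper_width: 0.0295
```

Emit:
step_arm(
  increments=[
    {"tx":0,"ty":0,"tz":-15,"ax":0,"ay":0,"az":0,"claw":-0.32},
    {"tx":0,"ty":0,"tz":-15,"ax":0,"ay":0,"az":0,"claw":-0.32},
    {"tx":0,"ty":0,"tz":-10,"ax":0,"ay":0,"az":0,"claw":-0.32},
    {"tx":0,"ty":0,"tz":0,"ax":0,"ay":0,"az":0,"claw":-0.32},
  ],
)

```text
time_s: 9.5
tcp_pos: [0.4696, 0.0379, 0.1085]
eef_rot: [179.9, 0.1, -31.4]
contact_force: [-1.2, 0.5, -0.5]
gripper_width: 0.0299
```

Run:
```python
from h import *
s=r.get_state(); print(s['tcp_pos'],s['eef_rot'],s['gripper_width'],s['contact_force'])
c=cap('side'); W=cloud(c)
k=c['R']@np.array([.466,.06,.09])+c['t']; u=int(c['fx']*k[0]/k[2]+c['cx']); v=int(c['fy']*k[1]/k[2]+c['cy'])
cr=c['image'][v-40:v+40,u-50:u+50]; cv2.imwrite('pics/side3.png',cv2.resize(cr,None,fx=7,fy=7,interpolation=cv2.INTER_CUBIC))
```

```text
[0.46958444 0.03789926 0.10847613] [ 1.79881918e+02  7.95108441e-02 -3.14393470e+01] 0.029905739866554995 [-1.21394077  0.45580133 -0.4669458 ]
```

View pics/side3.png

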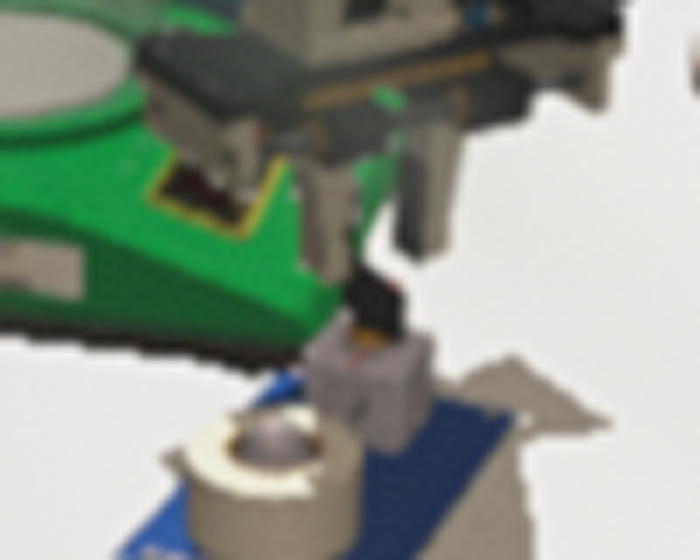

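The open fingers (crop 325,240 and 420,210) straddle the wing (375,300), and the body stays clear of the scale. I'll descend and grip.

Emit:
step_arm(
  increments=[
    {"tx":0,"ty":0,"tz":-8,"ax":0,"ay":0,"az":0,"claw":-0.32},
    {"tx":0,"ty":0,"tz":-8,"ax":0,"ay":0,"az":0,"claw":-0.32},
    {"tx":0,"ty":0,"tz":-8,"ax":0,"ay":0,"az":0,"claw":-0.32},
    {"tx":0,"ty":0,"tz":-5,"ax":0,"ay":0,"az":0,"claw":-0.32},
    {"tx":0,"ty":0,"tz":0,"ax":0,"ay":0,"az":0,"claw":-0.32},
  ],
)

```text
time_s: 10.05
tcp_pos: [0.4699, 0.0376, 0.0797]
eef_rot: [179.9, 0.1, -31.4]
contact_force: [0.0, 0.3, -0.1]
gripper_width: 0.0297
```

Emit:
step_arm(
  increments=[
    {"tx":0,"ty":0,"tz":0,"ax":0,"ay":0,"az":0,"claw":-1},
    {"tx":0,"ty":0,"tz":0,"ax":0,"ay":0,"az":0,"claw":-1},
    {"tx":0,"ty":0,"tz":0,"ax":0,"ay":0,"az":0,"claw":-1},
    {"tx":0,"ty":0,"tz":0,"ax":0,"ay":0,"az":0,"claw":-1},
    {"tx":0,"ty":0,"tz":0,"ax":0,"ay":0,"az":0,"claw":-1},
    {"tx":0,"ty":0,"tz":0,"ax":0,"ay":0,"az":0,"claw":-1},
  ],
  newtons=30,
)

```text
time_s: 10.65
tcp_pos: [0.4698, 0.0369, 0.0807]
eef_rot: [179.9, 0.0, -31.4]
contact_force: [-0.5, -6.1, 1.7]
gripper_width: 0.0144
```

Run:
```python
from h import *
s=r.get_state()
for k in ('tcp_pos','eef_rot','contact_force','moment','gripper_width'): print(k,s[k])
```

```text
tcp_pos [0.46979049 0.03690394 0.08073311]
eef_rot [ 1.79900741e+02  1.28998495e-02 -3.13716286e+01]
contact_force [-0.51301849 -6.07777319  1.74976769]
moment [-2.05244525  0.26307588  0.05288908]
gripper_width 0.014421620066279523
```

Width 14.4 mm, not the 9 mm expected. I'll check whether the jaws are still closing.

Emit:
step_arm(
  increments=[
    {"tx":0,"ty":0,"tz":0,"ax":0,"ay":0,"az":0,"claw":-1},
    {"tx":0,"ty":0,"tz":0,"ax":0,"ay":0,"az":0,"claw":-1},
    {"tx":0,"ty":0,"tz":0,"ax":0,"ay":0,"az":0,"claw":-1},
  ],
)

```text
time_s: 10.95
tcp_pos: [0.4698, 0.0369, 0.0807]
eef_rot: [179.9, 0.0, -31.4]
contact_force: [0.3, -5.2, 0.8]
gripper_width: 0.0146
```

Run:
```python
from h import *
s=r.get_state()
for k in ('tcp_pos','eef_rot','contact_force','moment','gripper_width'): print(k,s[k])
W=np.load('top0.npz')['W']; w=W[205:245,325:365].reshape(-1,3)
p=w[(w[:,2]>.078)&(w[:,2]<.1)&(np.hypot(w[:,0]-.47,w[:,1]-.038)<.03)]
print(len(p),np.median(p,0),cv2.minAreaRect(p[:,:2].astype(np.float32)))
q=p[:,:2]-p[:,:2].mean(0); U,S,V=np.linalg.svd(q,full_matrices=False); print(np.degrees(np.arctan2(V[0,1],V[0,0]))%180, S/np.sqrt(len(p)))
z=np.load('top0.npz')
im=z['image'][205:245,325:365].astype(int); red=(im[...,2]>im[...,1]+60)&(im[...,2]>im[...,0]+60)
print(W[205:245,325:365][red].round(4))
c=cap('side')
k=c['R']@np.array([.47,.04,.08])+c['t']; u=int(c['fx']*k[0]/k[2]+c['cx']); v=int(c['fy']*k[1]/k[2]+c['cy'])
cr=c['image'][v-25:v+30,u-35:u+35]; cv2.imwrite('pics/side4.png',cv2.resize(cr,None,fx=10,fy=10,interpolation=cv2.INTER_CUBIC))
```

```text
tcp_pos [0.46975661 0.03687595 0.08072678]
eef_rot [ 1.79898636e+02  1.37495248e-02 -3.13733593e+01]
contact_force [ 0.2641122  -5.22971166  0.80623496]
moment [-2.04765112  0.28935804  0.09386561]
gripper_width 0.014617003485230848
50 [0.47004034 0.03816008 0.08555268] ((0.4701952040195465, 0.038088079541921616), (0.008642809465527534, 0.0429924912750721), 58.647796630859375)
147.96042039995356 [0.01276595 0.00256714]
[[0.4573 0.0465 0.0856]
 [0.4575 0.0435 0.0824]
 [0.4545 0.0465 0.0871]]
```

View pics/side4.png

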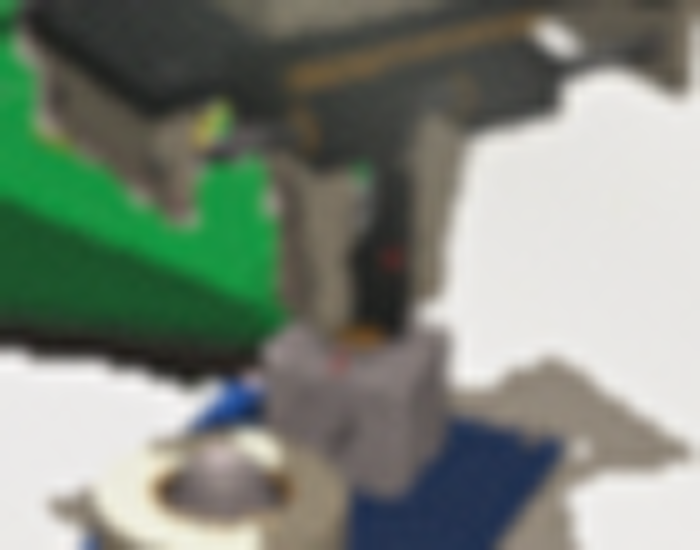

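The width holds at 14.6 mm with a -5 N side pull. The tips may be catching the brass collar under the wing, or the wing may be slightly off centre. I'll re-grip 5 mm higher and shifted about 1 mm the way it pulls.

Emit:
step_arm(
  increments=[
    {"tx":0,"ty":0,"tz":0,"ax":0,"ay":0,"az":0,"claw":-0.4},
    {"tx":0,"ty":0,"tz":0,"ax":0,"ay":0,"az":0,"claw":-0.4},
    {"tx":0,"ty":0,"tz":0,"ax":0,"ay":0,"az":0,"claw":-0.4},
    {"tx":-0.5,"ty":-1,"tz":5,"ax":0,"ay":0,"az":0,"claw":-0.4},
    {"tx":0,"ty":0,"tz":0,"ax":0,"ay":0,"az":0,"claw":-0.4},
  ],
)

```text
time_s: 11.5
tcp_pos: [0.4703, 0.0371, 0.0863]
eef_rot: [-179.9, -0.0, -31.4]
contact_force: [-1.0, 0.1, 0.3]
gripper_width: 0.0264
```

Run:
```python
from h import *
s=r.get_state()
for k in ('tcp_pos','eef_rot','contact_force','moment','gripper_width'): print(k,s[k])
```

```text
tcp_pos [0.47029877 0.03709641 0.08626278]
eef_rot [-1.79945488e+02 -3.83714022e-02 -3.13624971e+01]
contact_force [-0.9855738  0.0890083  0.2518955]
moment [-0.04350057  0.09798174  0.00789636]
gripper_width 0.026379114246970235
```

Emit:
step_arm(
  increments=[
    {"tx":0,"ty":0,"tz":0,"ax":0,"ay":0,"az":0,"claw":-1},
    {"tx":0,"ty":0,"tz":0,"ax":0,"ay":0,"az":0,"claw":-1},
    {"tx":0,"ty":0,"tz":0,"ax":0,"ay":0,"az":0,"claw":-1},
    {"tx":0,"ty":0,"tz":0,"ax":0,"ay":0,"az":0,"claw":-1},
    {"tx":0,"ty":0,"tz":0,"ax":0,"ay":0,"az":0,"claw":-1},
    {"tx":0,"ty":0,"tz":0,"ax":0,"ay":0,"az":0,"claw":-1},
  ],
  newtons=30,
)

```text
time_s: 12.1
tcp_pos: [0.4698, 0.0368, 0.0856]
eef_rot: [180.0, 0.0, -31.4]
contact_force: [-0.9, -1.6, 1.8]
gripper_width: 0.0138
```

Run:
```python
from h import *
s=r.get_state()
for k in ('tcp_pos','eef_rot','contact_force','moment','gripper_width'): print(k,s[k])
```

```text
tcp_pos [0.46982387 0.03677099 0.08558001]
eef_rot [ 1.79985964e+02  2.93769983e-03 -3.13754498e+01]
contact_force [-0.89995951 -1.63633365  1.75355582]
moment [-0.51658829  0.4613768   0.0415963 ]
gripper_width 0.013788229927539617
```

The pull is now small and the object is held firmly at 13.8 mm. I'll turn it clockwise, in part first, and watch the torque.

Emit:
step_arm(
  increments=[
    {"tx":0,"ty":0,"tz":0,"ax":0,"ay":0,"az":-3,"claw":-1},
    {"tx":0,"ty":0,"tz":0,"ax":0,"ay":0,"az":-3,"claw":-1},
    {"tx":0,"ty":0,"tz":0,"ax":0,"ay":0,"az":-3,"claw":-1},
    {"tx":0,"ty":0,"tz":0,"ax":0,"ay":0,"az":-3,"claw":-1},
    {"tx":0,"ty":0,"tz":0,"ax":0,"ay":0,"az":-3,"claw":-1},
    {"tx":0,"ty":0,"tz":0,"ax":0,"ay":0,"az":-3,"claw":-1},
    {"tx":0,"ty":0,"tz":0,"ax":0,"ay":0,"az":-3,"claw":-1},
    {"tx":0,"ty":0,"tz":0,"ax":0,"ay":0,"az":-3,"claw":-1},
    {"tx":0,"ty":0,"tz":0,"ax":0,"ay":0,"az":-3,"claw":-1},
    {"tx":0,"ty":0,"tz":0,"ax":0,"ay":0,"az":-3,"claw":-1},
  ],
  newtons=30,
)

```text
time_s: 13.1
tcp_pos: [0.4699, 0.0369, 0.0856]
eef_rot: [-180.0, -0.0, -61.5]
contact_force: [-1.0, -0.8, 2.5]
gripper_width: 0.014
```

Run:
```python
from h import *
s=r.get_state()
for k in ('tcp_pos','eef_rot','contact_force','moment','gripper_width'): print(k,s[k])
c=cap('side'); W=cloud(c); print('roll',circ(W,(.4605,.1415),.035,.026,.048))
k=c['R']@np.array([.47,.05,.075])+c['t']; u=int(c['fx']*k[0]/k[2]+c['cx']); v=int(c['fy']*k[1]/k[2]+c['cy'])
cr=c['image'][v-25:v+30,u-35:u+35]; cv2.imwrite('pics/side5.png',cv2.resize(cr,None,fx=10,fy=10,interpolation=cv2.INTER_CUBIC))
```

```text
tcp_pos [0.4699286  0.03689788 0.08559456]
eef_rot [-1.79996315e+02 -1.69442971e-03 -6.14923368e+01]
contact_force [-0.95616114 -0.84672998  2.51478779]
moment [-0.26070681  0.32200638  0.09947875]
gripper_width 0.014032989524257909
roll (array([0.46060707, 0.14110565]), 175, np.float64(0.0008618890729394091))
```

View pics/side5.png

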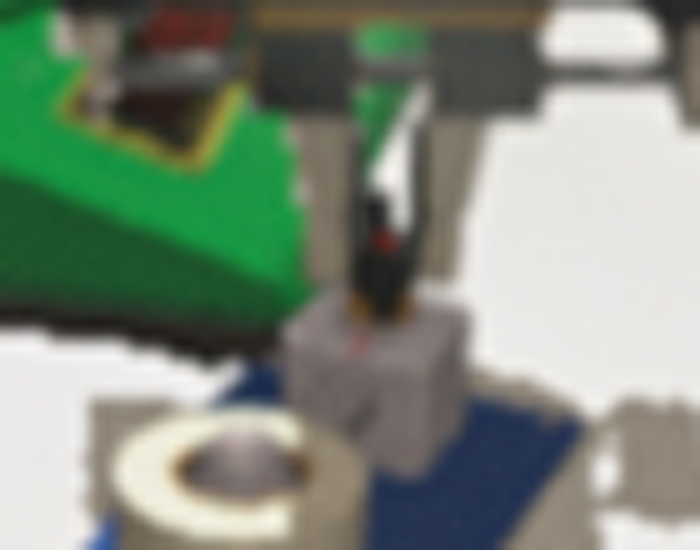

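The wing turned with the tool and now faces the camera nearly end-on, with the red dot at crop (385,240). I'll get its angle numerically by intersecting the dot's ray with z = 86 mm, and compare with the start image.

```bash
cat >> h.py <<'E'
def dot(c,z=.086,c0=(.47,.037)):
    k=c['R']@np.array([c0[0],c0[1],z])+c['t']; u=int(c['fx']*k[0]/k[2]+c['cx']); v=int(c['fy']*k[1]/k[2]+c['cy'])
    im=c['image'].astype(float); red=np.clip(im[...,2]-np.maximum(im[...,0],im[...,1])-15,0,None)
    out=[]
    n,l,st,ce=cv2.connectedComponentsWithStats((red[v-14:v+20,u-14:u+14]>0).astype(np.uint8))
    for i in range(1,n):
        m=np.zeros(red.shape); m[v-14:v+20,u-14:u+14]=(l==i); w=red*m; V,U=np.indices(w.shape)
        uu,vv=(w*U).sum()/w.sum(),(w*V).sum()/w.sum()
        for zz in (z,.052):
            d=c['R'].T@np.array([(uu-c['cx'])/c['fx'],(vv-c['cy'])/c['fy'],1]); o=-c['R'].T@c['t']
            p=o+d*(zz-o[2])/d[2]; a=p[:2]-np.array(c0)
            out.append((i,int(w.sum()),round(uu,1),round(vv,1),zz,p[:2].round(4).tolist(),'r',round(float(np.hypot(*a)),4),'ang',round(float(np.degrees(np.arctan2(a[1],a[0]))),1)))
    return out
E
python3 - <<'E'
from h import *
for n in ('side0','side2'):
    print(n); [print(o) for o in dot(dict(np.load(n+'.npz')))]
print('now'); [print(o) for o in dot(cap('side'))]
E
```

```text
side0
(1, 182, np.float64(342.7), np.float64(196.5), 0.086, [0.4548, 0.0481], 'r', 0.0188, 'ang', 143.8)
(1, 182, np.float64(342.7), np.float64(196.5), 0.052, [0.4823, -0.0129], 'r', 0.0514, 'ang', -76.1)
(2, 378, np.float64(338.1), np.float64(204.9), 0.086, [0.4437, 0.1017], 'r', 0.0699, 'ang', 112.1)
(2, 378, np.float64(338.1), np.float64(204.9), 0.052, [0.4705, 0.0441], 'r', 0.0072, 'ang', 86.2)
(3, 2, np.float64(335.5), np.float64(211.5), 0.086, [0.4332, 0.1392], 'r', 0.1086, 'ang', 109.8)
(3, 2, np.float64(335.5), np.float64(211.5), 0.052, [0.4593, 0.084], 'r', 0.0482, 'ang', 102.8)
side2
(1, 379, np.float64(338.1), np.float64(204.9), 0.086, [0.4437, 0.1015], 'r', 0.0697, 'ang', 112.1)
(1, 379, np.float64(338.1), np.float64(204.9), 0.052, [0.4705, 0.0439], 'r', 0.007, 'ang', 85.7)
now
(1, 103, np.float64(340.0), np.float64(196.6), 0.086, [0.4614, 0.0524], 'r', 0.0177, 'ang', 119.2)
(1, 103, np.float64(340.0), np.float64(196.6), 0.052, [0.4893, -0.0082], 'r', 0.0492, 'ang', -66.9)
(2, 95, np.float64(337.4), np.float64(205.6), 0.086, [0.4436, 0.1061], 'r', 0.0739, 'ang', 110.9)
(2, 95, np.float64(337.4), np.float64(205.6), 0.052, [0.4704, 0.0488], 'r', 0.0118, 'ang', 88.0)
(3, 16, np.float64(342.3), np.float64(203.4), 0.086, [0.4372, 0.0877], 'r', 0.0604, 'ang', 122.9)
(3, 16, np.float64(342.3), np.float64(203.4), 0.052, [0.4636, 0.0293], 'r', 0.01, 'ang', -129.6)
```

The dot moved from 144° to 119°, against 118.5° predicted from the jaws, so the wing follows the grip. I'll carry on to the seat.

Emit:
step_arm(
  increments=[
    {"tx":0,"ty":0,"tz":0,"ax":0,"ay":0,"az":-3,"claw":-1},
    {"tx":0,"ty":0,"tz":0,"ax":0,"ay":0,"az":-3,"claw":-1},
    {"tx":0,"ty":0,"tz":0,"ax":0,"ay":0,"az":-3,"claw":-1},
    {"tx":0,"ty":0,"tz":0,"ax":0,"ay":0,"az":-3,"claw":-1},
    {"tx":0,"ty":0,"tz":0,"ax":0,"ay":0,"az":-3,"claw":-1},
    {"tx":0,"ty":0,"tz":0,"ax":0,"ay":0,"az":-3,"claw":-1},
    {"tx":0,"ty":0,"tz":0,"ax":0,"ay":0,"az":-2,"claw":-1},
    {"tx":0,"ty":0,"tz":0,"ax":0,"ay":0,"az":0,"claw":-1},
  ],
)

```text
time_s: 14.0
tcp_pos: [0.4701, 0.0369, 0.0856]
eef_rot: [-180.0, 0.0, -81.3]
contact_force: [0.0, -0.8, 2.0]
gripper_width: 0.0141
```

```bash
cat > st.py <<'E'
from h import *
s=r.get_state()
for k in ('eef_rot','contact_force','moment','gripper_width'): print(k,np.round(s[k],4))
c=cap('side'); print('roll',circ(cloud(c),(.4605,.1415),.035,.026,.048)); [print(o) for o in dot(c) if o[4]==.086 or o[7]<.02]
E
python3 st.py
```

```text
eef_rot [-1.79982e+02  4.00000e-03 -8.13218e+01]
contact_force [ 0.0334 -0.8485  2.0413]
moment [-0.2482  0.2071 -0.0118]
gripper_width 0.0141
roll (array([0.46060973, 0.14098357]), 171, np.float64(0.0008452517055960798))
(1, 74, np.float64(338.5), np.float64(196.5), 0.086, [0.4653, 0.0544], 'r', 0.018, 'ang', 105.1)
(2, 196, np.float64(339.9), np.float64(204.8), 0.086, [0.4394, 0.0986], 'r', 0.0688, 'ang', 116.4)
(2, 196, np.float64(339.9), np.float64(204.8), 0.052, [0.4659, 0.0409], 'r', 0.0056, 'ang', 136.6)
```

Emit:
step_arm(
  increments=[
    {"tx":0,"ty":0,"tz":0,"ax":0,"ay":0,"az":-2,"claw":-1},
    {"tx":0,"ty":0,"tz":0,"ax":0,"ay":0,"az":-2,"claw":-1},
    {"tx":0,"ty":0,"tz":0,"ax":0,"ay":0,"az":-2,"claw":-1},
    {"tx":0,"ty":0,"tz":0,"ax":0,"ay":0,"az":0,"claw":-1},
  ],
)

```text
time_s: 14.45
tcp_pos: [0.47, 0.0369, 0.0856]
eef_rot: [-180.0, 0.0, -87.3]
contact_force: [0.1, -1.1, 0.5]
gripper_width: 0.014
```

```bash
python3 st.py
```

```text
eef_rot [-1.799847e+02  3.800000e-03 -8.730220e+01]
contact_force [ 0.1101 -1.1114  0.5276]
moment [-0.2664  0.0333  0.0944]
gripper_width 0.014
roll (array([0.46077107, 0.14130263]), 173, np.float64(0.0010112821927992302))
(1, 29, np.float64(337.7), np.float64(196.4), 0.086, [0.4676, 0.0551], 'r', 0.0183, 'ang', 97.6)
(2, 194, np.float64(339.9), np.float64(204.8), 0.086, [0.4395, 0.0985], 'r', 0.0687, 'ang', 116.3)
(2, 194, np.float64(339.9), np.float64(204.8), 0.052, [0.4661, 0.0407], 'r', 0.0054, 'ang', 136.4)
```

Emit:
step_arm(
  increments=[
    {"tx":0,"ty":0,"tz":0,"ax":0,"ay":0,"az":-2,"claw":-1},
    {"tx":0,"ty":0,"tz":0,"ax":0,"ay":0,"az":-2,"claw":-1},
    {"tx":0,"ty":0,"tz":0,"ax":0,"ay":0,"az":0,"claw":-1},
  ],
)

```text
time_s: 14.8
tcp_pos: [0.4701, 0.0369, 0.0856]
eef_rot: [-180.0, 0.0, -91.3]
contact_force: [1.1, -1.5, 1.6]
gripper_width: 0.0142
```

```bash
python3 st.py
```

```text
eef_rot [-1.799817e+02  1.800000e-03 -9.127930e+01]
contact_force [ 1.0608 -1.5025  1.5663]
moment [-0.2545 -0.0507  0.3438]
gripper_width 0.0142
roll (array([0.46069068, 0.1409796 ]), 170, np.float64(0.0008428438213099569))
(1, 30, np.float64(337.8), np.float64(196.5), 0.086, [0.4674, 0.0552], 'r', 0.0184, 'ang', 98.1)
(2, 183, np.float64(339.8), np.float64(204.9), 0.086, [0.4396, 0.0991], 'r', 0.0691, 'ang', 116.1)
(2, 183, np.float64(339.8), np.float64(204.9), 0.052, [0.4662, 0.0413], 'r', 0.0058, 'ang', 131.8)
```

The seat is reached: Mz rose from 0.09 to 0.34 N m while the dot stood still. I'll press slightly further and hold to confirm.

Emit:
step_arm(
  increments=[
    {"tx":0,"ty":0,"tz":0,"ax":0,"ay":0,"az":-2,"claw":-1},
    {"tx":0,"ty":0,"tz":0,"ax":0,"ay":0,"az":-2,"claw":-1},
    {"tx":0,"ty":0,"tz":0,"ax":0,"ay":0,"az":0,"claw":-1},
    {"tx":0,"ty":0,"tz":0,"ax":0,"ay":0,"az":0,"claw":-1},
  ],
)

```text
time_s: 15.25
tcp_pos: [0.4701, 0.0369, 0.0856]
eef_rot: [-180.0, 0.0, -95.3]
contact_force: [1.7, 0.0, 2.5]
gripper_width: 0.0136
```

```bash
python3 st.py
```

```text
eef_rot [-1.799823e+02  5.900000e-03 -9.525060e+01]
contact_force [1.7087 0.0445 2.5411]
moment [-0.323  -0.2136  0.2556]
gripper_width 0.0136
roll (array([0.460747  , 0.14129488]), 167, np.float64(0.0008343355047116877))
(1, 33, np.float64(337.8), np.float64(196.5), 0.086, [0.4674, 0.0553], 'r', 0.0185, 'ang', 98.1)
(2, 189, np.float64(339.8), np.float64(204.9), 0.086, [0.4396, 0.0993], 'r', 0.0694, 'ang', 116.0)
(2, 189, np.float64(339.8), np.float64(204.9), 0.052, [0.4661, 0.0416], 'r', 0.006, 'ang', 130.5)
```

Seated: the dot didn't move while the tool slipped 4° over it. Now backing off counter-clockwise.

Emit:
step_arm(
  increments=[
    {"tx":0,"ty":0,"tz":0,"ax":0,"ay":0,"az":5,"claw":-1},
    {"tx":0,"ty":0,"tz":0,"ax":0,"ay":0,"az":5,"claw":-1},
    {"tx":0,"ty":0,"tz":0,"ax":0,"ay":0,"az":5,"claw":-1},
    {"tx":0,"ty":0,"tz":0,"ax":0,"ay":0,"az":5,"claw":-1},
    {"tx":0,"ty":0,"tz":0,"ax":0,"ay":0,"az":5,"claw":-1},
    {"tx":0,"ty":0,"tz":0,"ax":0,"ay":0,"az":5,"claw":-1},
    {"tx":0,"ty":0,"tz":0,"ax":0,"ay":0,"az":5,"claw":-1},
    {"tx":0,"ty":0,"tz":0,"ax":0,"ay":0,"az":5,"claw":-1},
    {"tx":0,"ty":0,"tz":0,"ax":0,"ay":0,"az":5,"claw":-1},
    {"tx":0,"ty":0,"tz":0,"ax":0,"ay":0,"az":5,"claw":-1},
    {"tx":0,"ty":0,"tz":0,"ax":0,"ay":0,"az":0,"claw":-1},
  ],
)

```text
time_s: 16.4
tcp_pos: [0.4698, 0.0368, 0.0856]
eef_rot: [180.0, 0.0, -45.3]
contact_force: [0.0, 0.1, 2.5]
gripper_width: 0.014
```

```bash
python3 st.py
```

```text
eef_rot [ 1.799991e+02  4.800000e-03 -4.527010e+01]
contact_force [0.0148 0.058  2.504 ]
moment [-0.3386  0.1711  0.0119]
gripper_width 0.014
roll (array([0.4606262, 0.1410981]), 165, np.float64(0.0008896520883402911))
(1, 114, np.float64(342.1), np.float64(196.5), 0.086, [0.4563, 0.0493], 'r', 0.0184, 'ang', 138.2)
(2, 158, np.float64(338.0), np.float64(205.1), 0.086, [0.4435, 0.1025], 'r', 0.0707, 'ang', 112.0)
(2, 158, np.float64(338.0), np.float64(205.1), 0.052, [0.4703, 0.045], 'r', 0.008, 'ang', 88.2)
```

Emit:
step_arm(
  increments=[
    {"tx":0,"ty":0,"tz":0,"ax":0,"ay":0,"az":5,"claw":-1},
    {"tx":0,"ty":0,"tz":0,"ax":0,"ay":0,"az":5,"claw":-1},
    {"tx":0,"ty":0,"tz":0,"ax":0,"ay":0,"az":5,"claw":-1},
    {"tx":0,"ty":0,"tz":0,"ax":0,"ay":0,"az":5,"claw":-1},
    {"tx":0,"ty":0,"tz":0,"ax":0,"ay":0,"az":5,"claw":-1},
    {"tx":0,"ty":0,"tz":0,"ax":0,"ay":0,"az":5,"claw":-1},
    {"tx":0,"ty":0,"tz":0,"ax":0,"ay":0,"az":5,"claw":-1},
    {"tx":0,"ty":0,"tz":0,"ax":0,"ay":0,"az":5,"claw":-1},
    {"tx":0,"ty":0,"tz":0,"ax":0,"ay":0,"az":2,"claw":-1},
    {"tx":0,"ty":0,"tz":0,"ax":0,"ay":0,"az":0,"claw":-1},
  ],
)

```text
time_s: 17.45
tcp_pos: [0.4698, 0.0367, 0.0856]
eef_rot: [180.0, 0.0, -3.5]
contact_force: [0.6, -2.3, 2.4]
gripper_width: 0.0142
```

```bash
python3 st.py
python3 - <<'E'
from h import *
c=cap('side')
k=c['R']@np.array([.47,.04,.08])+c['t']; u=int(c['fx']*k[0]/k[2]+c['cx']); v=int(c['fy']*k[1]/k[2]+c['cy'])
cr=c['image'][v-25:v+30,u-35:u+35]; cv2.imwrite('pics/side6.png',cv2.resize(cr,None,fx=10,fy=10,interpolation=cv2.INTER_CUBIC))
E
```

```text
eef_rot [ 1.79984e+02  1.32000e-02 -3.46460e+00]
contact_force [ 0.5614 -2.2763  2.4327]
moment [-0.9613  0.1532 -0.0108]
gripper_width 0.0142
roll (array([0.46058068, 0.14122926]), 170, np.float64(0.0008031164050017539))
(1, 49, np.float64(344.6), np.float64(195.5), 0.086, [0.4528, 0.0396], 'r', 0.0174, 'ang', 171.6)
(2, 242, np.float64(339.3), np.float64(204.7), 0.086, [0.4415, 0.0987], 'r', 0.068, 'ang', 114.8)
(2, 242, np.float64(339.3), np.float64(204.7), 0.052, [0.4681, 0.041], 'r', 0.0044, 'ang', 115.3)
```

View pics/side6.png

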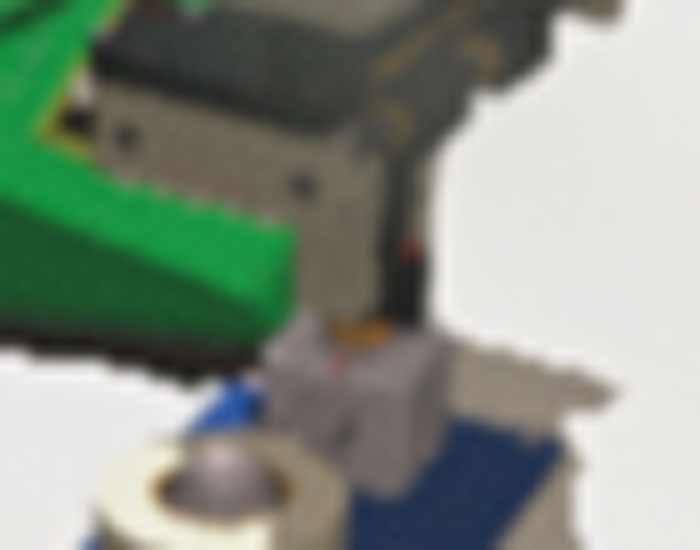

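The wing's red dot shows at crop (412,248), at the far right of the near finger, and the roll is undisturbed. I'll fit the dot's circle to get the angle from the seat.

Run:
```python
from h import *
P=np.array([[.4674,.0552],[.4653,.0544],[.4614,.0524],[.4563,.0493],[.4548,.0481],[.4528,.0396]])
T=np.array([-95.27,-81.3,-61.5,-45.27,-31.4,-3.46])
for R in (.016,.018,.02,None):
    f=(lambda q:np.hypot(*(P-q[:2]).T)-(R or q[2]))
    q=least_squares(f,[.47,.037,.018]).x
    a=np.degrees(np.unwrap(np.arctan2(*(P-q[:2]).T[::-1])))
    print(R,q.round(4),(a-a[0]).round(1),(f(q)*1e3).round(1))
print(T-T[0])
```

```text
0.016 [0.4686 0.0389 0.018 ] [ 0.   7.8 23.8 45.5 52.1 83.3] [ 0.4 -0.1 -0.7  0.1  0.6 -0.2]
0.018 [0.4701 0.0373 0.018 ] [ 0.   7.1 21.3 40.4 46.1 73.8] [ 0.1 -0.2 -0.6  0.3  0.7 -0.5]
0.02 [0.4716 0.0357 0.018 ] [ 0.   6.5 19.3 36.2 41.4 66.1] [-0.1 -0.3 -0.4  0.5  0.9 -0.8]
None [0.4685 0.0389 0.0159] [ 0.   7.8 24.  45.8 52.4 83.8] [ 0.4 -0.1 -0.7  0.1  0.6 -0.2]
[ 0.   13.97 33.77 50.   63.87 91.81]
```

The dot's column calibrated on seat and start gives about 82°, and the tool's turn gives about 89° (allowed 75 to 105°). Another 6° centres both estimates.

Emit:
step_arm(
  increments=[
    {"tx":0,"ty":0,"tz":0,"ax":0,"ay":0,"az":2,"claw":-1},
    {"tx":0,"ty":0,"tz":0,"ax":0,"ay":0,"az":2,"claw":-1},
    {"tx":0,"ty":0,"tz":0,"ax":0,"ay":0,"az":2,"claw":-1},
    {"tx":0,"ty":0,"tz":0,"ax":0,"ay":0,"az":0,"claw":-1},
    {"tx":0,"ty":0,"tz":0,"ax":0,"ay":0,"az":0,"claw":-1},
    {"tx":0,"ty":0,"tz":0,"ax":0,"ay":0,"az":0,"claw":-1},
    {"tx":0,"ty":0,"tz":0,"ax":0,"ay":0,"az":0,"claw":-1},
    {"tx":0,"ty":0,"tz":0,"ax":0,"ay":0,"az":0,"claw":-1},
  ],
)

```text
time_s: 18.35
tcp_pos: [0.4698, 0.0367, 0.0856]
eef_rot: [180.0, 0.0, 2.6]
contact_force: [-0.8, -5.2, 5.1]
gripper_width: 0.0141
```

```bash
python3 st.py
python3 - <<'E'
from h import *
c=cap('top'); W=cloud(c); w=W[195:255,320:370].reshape(-1,3)
p=w[(w[:,2]>.074)&(w[:,2]<.094)&(np.hypot(w[:,0]-.47,w[:,1]-.037)<.03)]
print(len(p)); print(p.round(4)[:25])
E
```

```text
eef_rot [1.799854e+02 1.470000e-02 2.591600e+00]
contact_force [-0.7594 -5.1714  5.124 ]
moment [-1.7871  0.2058 -0.0787]
gripper_width 0.0141
roll (array([0.46054804, 0.1413004 ]), 167, np.float64(0.0008928622266623221))
(1, 33, np.float64(344.7), np.float64(195.2), 0.086, [0.4534, 0.0374], 'r', 0.0166, 'ang', 178.8)
(2, 256, np.float64(339.2), np.float64(204.6), 0.086, [0.4418, 0.0985], 'r', 0.0677, 'ang', 114.6)
(2, 256, np.float64(339.2), np.float64(204.6), 0.052, [0.4684, 0.0408], 'r', 0.0041, 'ang', 112.5)
0
[]
```

All estimates of the back-off now lie between 81° and 95°, the roll hasn't moved, and the grip is steady. I'll hand in.

```bash
python3 -c "
from plant import r
s=r.get_state(); print(s['tcp_pos'],s['gripper_width'],s['qd'].round(2)); print(r.close_job())"
```

```text
[0.46974874 0.03668505 0.08555865] 0.01358390799635668 [ 0.06  0.01 -0.04 -0.09  0.02  0.  ]
the job is handed in; nothing more can be done
None
```

The label roll is on the hub and let go. The thumbscrew was turned clockwise to its stop and backed off about a quarter turn. I handed in at about 18 s with the wing still gripped at a 30 N setting.

**Last checks that agreed**
- **Roll:** its fitted centre was within about 1–1.5 mm of the hub axis and stayed there through the screw work. Right after release its top was level (slope 0.003).
- **Seat:** the turning moment rose to 0.34 N m and the red dot stopped while the tool kept turning.
- **Stillness:** the arm was at rest, and the grasp point was about 1 mm from the estimated screw axis.
- **Bystanders:** I planned every path clear of them and saw no contact, but I did not measure them again at the end.

**Checks that disagreed or stayed open**
- **Back-off angle:** the red dot gave 81–91° depending on the fit, and the tool's own turn gave about 95°. The allowed range is 75–105°.
- **Wing width:** the jaws read about 14 mm on a wing that should be 9 mm thick, and I did not resolve why. The wing may sit about 10–15° askew between the pads.
- **Side load:** about 5 N of sideways pull remained on the tool at the end, probably from a slightly off-centre grip.
- **Top camera:** it could not see the wing under the gripper, so it gave no final check of the angle.

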